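# Mesh the buffing pad on the disc repair unit and hold it home

### The job

In the disc repair unit's parts tray lie two buffing pads; fit the one with the four-slotted, cross-shaped bore: lift it by its hub over the spindle, turn it until its slots mesh with the four ribs without forcing it, and slide it down until it has pressed the spring seat fully home. Finish while still holding the hub and keeping it pressed fully down, so that I can screw on the retaining cap; do not let go. Leave the other things around where they are (the other pad may be moved aside).

Things in the scene. Friction and masses are not known exactly. Their poses are not given: they have to be found in the camera images.
- twin_arm: Two fixed screens on struts. The left one stands upright 0.2 m in front of the robot's base, over the line from x 0.59, y -0.11 to x 0.14, y 0.17, 27 mm thick, top at z 0.34; the machine stands behind it. A strut runs left of the machine, from x 0.43, y 0.14, z 0.22 up to x 0.58, y 0.44, z 0.32 (60 mm thick). Travel with fingertips and load above z 0.37, then straight down. Origin without meaning.
- machine: Disc repair unit, a grey cabinet with a flat deck 220 mm above the desk; fixed. Origin on its underside, on the spindle's axis, z up; the case spans x -55 to 211, y -100 to 60 mm. A splash rim (91 mm across, 7 mm high) rings the spindle. Behind it the parts tray, floor at deck height, walls 5 mm high, inside x 53 to 204, y -46 to 46 mm: the two pads lie there, about x 93 and x 165.
- spindle_tip (a point): Top of the machine's upright steel spindle, on its axis, 40 mm above the deck. Round core 8.4 mm thick, nose tapered to 3.2 mm in its top 6 mm; four straight ribs at right angles, 22 mm across, 4.5 mm wide (top 3 mm: 20 mm across, 2.6 mm wide), rib tops 30 mm above the deck. The point's x and y axes point along the ribs and turn with the spindle.
- drive (a joint): Angle of the spindle about its upright axis, rad, counter-clockwise from above; at 0 the ribs point along the machine's x and y axes. Stiff (0.3 N m): it stays put while a pad rubs on the rib tops, but a meshed pad can turn it.
- seat (a joint): Travel of the round black spring seat (31 mm across) on the spindle, on which the pad comes to rest, m, growing as it is pressed: 0 up (top 14 mm above the deck), 0.008 fully down on its stop (6 mm above the deck). The spring pushes up with 5 N at the top, 9 N at the bottom, and lifts the pad again if it is let go.
- pad_four: The pad that fits, 60 g, 38 mm high: felt disc 56 mm across, 8 mm thick; black plate on it, 4 mm; grey eight-sided hub, 34 mm across flats, 26 mm high above the plate, one flat facing along x. Origin at the centre of its underside, felt down, z up. Bore right through, a cross from above: four slots 7 mm wide, 26 mm across, along the pad's x and y. Play on the ribs 1.2 mm, 0.1 rad.
- pad_three: The pad of another machine, which does not fit: like the first, same hub outside and same heights, but its felt disc is 68 mm across and its bore has three slots 120 degrees apart. Loose in the tray, origin at the centre of its underside.
- eraser: Bystander: eraser, 23 x 52 x 14 mm, lying on the right of the machine's deck, 76 mm beside the tray's middle line. Origin at the centre of its underside.
- tape: Bystander: roll of packing tape, 96 mm across, 48 mm high, on the desk. Origin at the centre of its underside.
- stapler: Bystander: dark desk stapler, 37 x 150 x 52 mm, on the desk. Origin at the centre of its underside.
- marker: Bystander: black marker pen, 133 mm long, 14 mm thick, on the desk between left screen and machine. Origin at the centre of its underside.

How it is judged:
By the outcome, as a careful person would: the job done as asked, in the order asked, and still so for the second after the job is handed in, while the arm keeps its last pose, push and grip.
It also fails if it takes over 42 s, if anything falls off the work surface, if the arm or the gripper's body presses on something with over 40 N, if the wrist force passes 120 N, or if a joint passes its speed limit or range.

### The arm

A 7-joint arm with a two-finger parallel gripper is mounted at the origin on a cart in front of the work surface, level with it; the furniture and walls round the work are solid. World frame = base frame: x ahead of the robot, y to its left, z up, the work surface at z = 0. Lengths are in m, angles in rad, forces in N, time in s.
With the tool pointing down it reaches from about 0.425 to 0.925 m from the base axis. Payload 6.8 kg.
Tool frame: the origin (TCP) lies at the very end of the fingers, on their centre line; the grasp point (between the pads) lies 19 mm behind it; z points along the fingers, y is the line along which they close (so a half turn about z gives the same grasp; the last joint's range is limited). The gripper opens to 85 mm and grips with 20 to 120 N. Pads are 22 mm wide; open, the fingers measure 114 mm over their backs; the gripper's body (76 mm by 85 mm) begins 54 mm behind the grasp point. The pads swing forward as they close: fully open they stand 13 mm farther back than shut.
Start: joints at [1.031, 0.477, 0.022, 1.555, -0.011, 1.109, -0.083], TCP at [0.283, -0.613, 0.231] pointing down, gripper open.
Joint ranges: [-2.96, 2.96], [-0.34, 2.1], [-1.41, 1.46], [0.24, 2.44], [-1.37, 4.51], [0.17, 1.92], [-2.96, 2.96]. Speed limits (rad/s): [2.39, 2.39, 3.14, 3.14, 3.14, 3.14, 3.14].

### API

Orientations are given as a unit quaternion [w, x, y, z].
In Python, from station import bot gives the robot as it stands. The module is installed in compiled form; this text tells all that it offers.
- The arm moves only by the shell command python3 -m jog 'ROWS' [OPENING] [FORCE]. ROWS is JSON, a list of rows, each a list of 4 numbers: the shift along the tool's x, y, z in cm, then the turn about the tool's z in rad. In form: [[x, y, z, spin], ...]. A call has 1 to 20 rows; each row is the pose to reach, as a shift and turn from the pose commanded when the call began, along the tool's axes at that moment; what a row does not reach only later rows make up. A row lasts 1/12 s, in which the tool goes at most 41.7 mm and 7.16 degrees, less where a joint would pass 70% of its speed; a pose out of reach is approached as far as the arm can. A call with a gripper value outside its range is refused whole. OPENING is the closure, from -1 (fully open) to 1 (shut), set as the call begins (- or left out, the last holds). The fingers move at their own pace and stop on an object; FORCE is the grip in N (left out, the last holds). Time passes only in rows, so rows that repeat a pose let the fingers close. It gives the time, the measured TCP pose, the force, the opening and the grip force at its end, in the units of the state.
- bot.get_obs(): the state, without advancing time (a new reading comes with each control period).
- bot.read_camera(name): name is "side" or "top"; returns a dict with "pixels" (384x512x3 uint8, red, green, blue), "depth" (384x512 float32, m along the optical axis (not along the pixel's ray), 0 where there is no reading), "fovy" (degrees; the focal length in pixels is half the picture's height over the tangent of half this angle, whatever the lens; pixels are square), "cx", "cy" (the principal point, pixels), "pose" (4x4, takes a point from camera to world coordinates). Camera axes: x right, y down, z forward; pixel columns grow to the right and rows downward; lengths in m; the calibration is good to about 2 mm. A picture is of the moment at which its call begins.
- bot.hand_in(): hands the job in; it is judged then, once.
The state is a dict: "t": time; "q": joint angles; "joint_vel": joint speeds; "joint_torque": joint torques, N m; "eef_pos": TCP position; "tool_rot": TCP orientation; "contact_force": force on the tool from outside, world axes, zero at the start; "torque": the same for the moment, N m; "gripper_width": opening from 0.0 (shut) to 1.0 (fully open); "grasp_force": force on a finger pad.
Only numpy, scipy, OpenCV 4.12 (cv2) and the standard library are available. Lean on these libraries where they do the work, as an engineer would, in place of code of your own. Each camera call takes 0.05 s, during which the arm holds its last target. There are 200 camera calls.

## Working session

There is one attempt and no reset: what is moved stays moved. The work goes in short steps, Python scripts to look and compute and a shell command to move; the robot and the scene stay as the last step left them, time stands still between calls to the robot, and variables do not carry over. Pictures are saved under pics/ and viewed, at most 10 in all, crops included, and the job is handed in when it is done.

```bash
mkdir -p pics; cat > h.py <<'E'
import numpy as np,cv2
from station import bot
def cam(n):
    c=bot.read_camera(n); c['f']=192/np.tan(np.radians(c['fovy'])/2); return c
def ray(c,uv,z):
    "cast pixels on plane z"
    uv=np.atleast_2d(uv).astype(float)
    d=np.c_[(uv[:,0]-c['cx'])/c['f'],(uv[:,1]-c['cy'])/c['f'],np.ones(len(uv))]@c['pose'][:3,:3].T
    o=c['pose'][:3,3]
    return o+d*((z-o[2])/d[:,2])[:,None]
def cloud(c):
    v,u=np.mgrid[:384,:512]; z=c['depth']
    p=np.stack([(u-c['cx'])/c['f']*z,(v-c['cy'])/c['f']*z,z],-1)
    return p@c['pose'][:3,:3].T+c['pose'][:3,3]
def save(c,n,crop=None,k=1):
    im=c['pixels'][:,:,::-1]
    if crop: x0,y0,x1,y1=crop; im=im[y0:y1,x0:x1]
    cv2.imwrite('pics/'+n,cv2.resize(im,None,fx=k,fy=k,interpolation=cv2.INTER_CUBIC))
E
python3 - <<'E'
from h import *
o=bot.get_obs(); print({k:np.round(v,3) for k,v in o.items()})
im=[]
for n in('top','side'):
    c=cam(n); print(n,c['fovy'],c['cx'],c['cy'],np.round(c['pose'],3).tolist()); save(c,n+'0.png',None,1.5)
E
```

```text
{'t': np.float64(0.0), 'q': array([ 1.031,  0.478,  0.022,  1.556, -0.012,  1.109, -0.083]), 'joint_vel': array([ 0.001, -0.001, -0.001, -0.   , -0.001,  0.001, -0.002]), 'joint_torque': array([-1.0000e-03, -5.9645e+01,  1.6070e+00, -2.8120e+01,  1.2000e-02,
        9.0000e-03,  0.0000e+00]), 'eef_pos': array([ 0.282, -0.613,  0.23 ]), 'tool_rot': array([-0.001,  0.977,  0.214, -0.   ]), 'contact_force': array([ 0.333, -0.264,  0.441]), 'torque': array([ 0.023, -0.003, -0.011]), 'grasp_force': np.float64(0.0), 'gripper_width': np.float64(0.998)}
top 43.44027401111884 253.54198371128751 189.19633471852157 [[0.093, -0.772, 0.629, -0.007], [-0.996, -0.066, 0.066, 0.006], [-0.01, -0.632, -0.775, 0.941], [0.0, 0.0, 0.0, 1.0]]
side 48.43656324524794 250.5913005807438 184.95031835195343 [[0.94, -0.29, 0.18, 0.46], [-0.341, -0.817, 0.465, -0.469], [0.012, -0.498, -0.867, 1.095], [0.0, 0.0, 0.0, 1.0]]
```

View pics/top0.png

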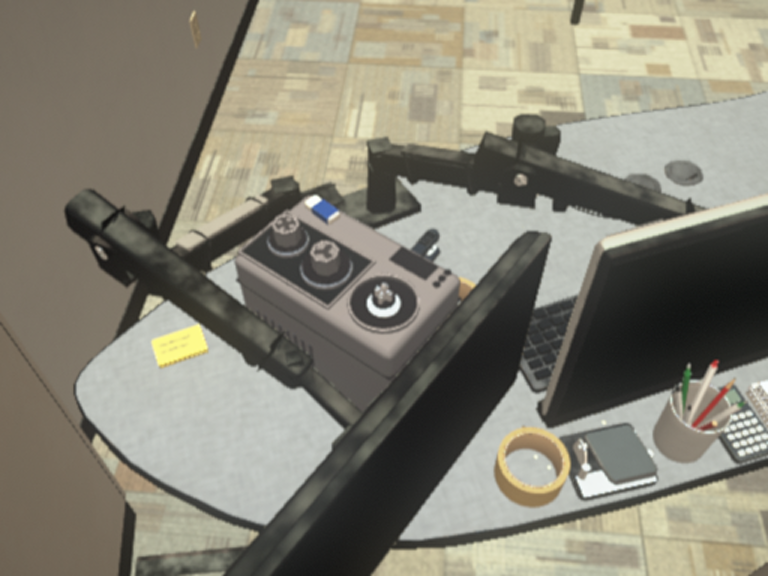

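View pics/side0.png

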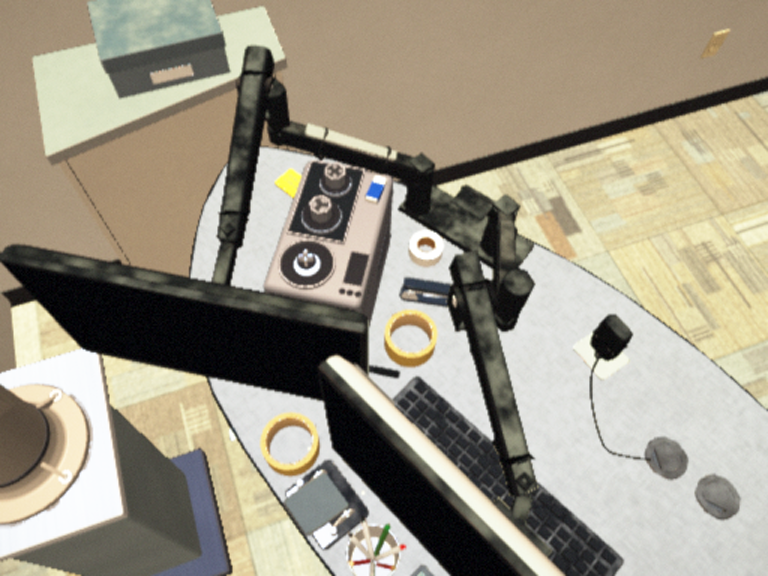

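The top view shows the spindle at about (383,297) and the hubs at (325,257) and (286,228). In the side view the spindle is at (306,262) and the hubs at (321,208) and (334,175), all in 1.5x pixels. I'll zoom in on both.

```bash
python3 - <<'E'
from h import *
t=cam('top'); s=cam('side')
a=cv2.resize(t['pixels'][135:225,170:290,::-1],None,fx=5,fy=5,interpolation=cv2.INTER_CUBIC)
b=cv2.resize(s['pixels'][100:200,175:265,::-1],None,fx=6,fy=6,interpolation=cv2.INTER_CUBIC)
cv2.imwrite('pics/topc.png',a);cv2.imwrite('pics/sidec.png',b)
for c,n in((t,'t'),(s,'s')):
    P=cloud(c)
    for h,lab in((.220,'deck'),(.2585,'hub')):
        m=(abs(P[...,2]-h)<.006)&(P[...,0]>.4)&(P[...,0]<.95)&(abs(P[...,1]-.1)<.35)&(c['depth']>0)
        k,L,st,ce=cv2.connectedComponentsWithStats(m.astype(np.uint8))
        for i in range(1,k):
            if st[i,4]>25: print(n,lab,st[i],np.round(ce[i],1),np.round(np.median(P[L==i],0),4))
E
```

```text
t deck [ 157  131  150  108 6126] [237.  186.2] [0.5839 0.0918 0.2208]
t deck [297 199  61  77 171] [326.2 238. ] [ 0.4762 -0.0714  0.2201]
t deck [377 218  49  17 183] [398.9 226.2] [ 0.5147 -0.2034  0.22  ]
t deck [157 233  60  30 292] [197.1 250.5] [0.4307 0.1393 0.2194]
t hub [333 125  86  14 383] [375.6 130.4] [ 0.7212 -0.168   0.2586]
t hub [181 143  19  16 185] [189.9 150.1] [0.6357 0.1984 0.2576]
t hub [207 161  19  16 200] [215.8 168.4] [0.5933 0.1414 0.2577]
t hub [ 65 176  27  16  88] [ 80.4 185.1] [0.5278 0.3773 0.2601]
t hub [299 184  63  80 194] [329.7 224.2] [ 0.4817 -0.0739  0.2584]
t hub [ 96 189  87  44 556] [155.8 216.6] [0.4693 0.2135 0.2584]
t hub [381 206  50  16 191] [403.2 213.8] [ 0.5133 -0.1999  0.2584]
s deck [178  80  18   9  64] [187.5  84.5] [0.5889 0.354  0.2177]
s deck [ 176  106   86   99 4322] [220.  159.6] [0.5962 0.0866 0.2202]
s deck [145 131  23  41 147] [154.1 160. ] [0.4365 0.1371 0.2194]
s deck [331 206  17   9  34] [336.9 209.9] [ 0.8007 -0.1299  0.2214]
s deck [153 224  66  15 132] [184.7 231.2] [ 0.4611 -0.061   0.2203]
s deck [218 275  25  26  36] [229.8 287.2] [ 0.5178 -0.2178  0.2203]
s hub [177  71  15   9  54] [183.2  75.5] [0.5773 0.3515 0.2592]
s hub [148  89  27  48 259] [158.9 123.3] [0.4748 0.2113 0.2583]
s hub [216 108  14  12 115] [222.7 113.5] [0.6385 0.1962 0.2573]
s hub [206 130  15  13 122] [212.9 136. ] [0.5945 0.1407 0.2575]
s hub [298 195  29  71 118] [312.8 229.7] [ 0.7212 -0.1678  0.2585]
s hub [332 197  15  11  41] [338.1 202.6] [ 0.7992 -0.1287  0.2591]
s hub [149 216  95  21 210] [196.2 226.6] [ 0.4873 -0.0777  0.2584]
s hub [215 266  28  30  42] [228.8 281. ] [ 0.5171 -0.2168  0.2595]
```

View pics/topc.png

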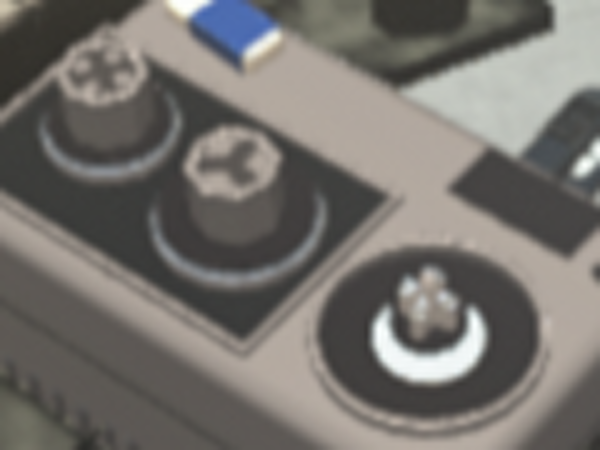

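View pics/sidec.png

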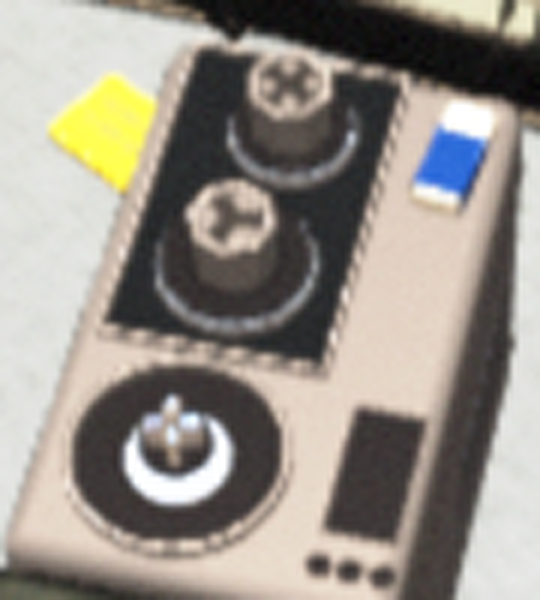

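The four-slot pad is the far one, with its hub near (0.637, 0.197). The three-slot pad is at (0.594, 0.141). Next I'll measure the centres and angles.

```bash
cat > meas.py <<'E'
from h import *
def ang4(xy,w=None):
    t=np.arctan2(xy[:,1],xy[:,0]); z=np.average(np.exp(4j*t),weights=w); return np.angle(z)/4,abs(z)
def hub(c,x0,zt=.258):
    P=cloud(c); m=(abs(P[...,2]-zt)<.004)&(np.hypot(P[...,0]-x0[0],P[...,1]-x0[1])<.022)
    pts=np.argwhere(m)[:,::-1].astype(np.int32)
    h=cv2.convexHull(pts); M=np.zeros((384,512),np.uint8); cv2.fillConvexPoly(M,h,1)
    uv=np.argwhere(M>0)[:,::-1]; Q=ray(c,uv,zt)[:,:2]
    q=cv2.convexHull(Q.astype(np.float32)); mm=cv2.moments(q); ce=np.array([mm['m10'],mm['m01']])/mm['m00']
    g=cv2.cvtColor(c['pixels'],cv2.COLOR_RGB2GRAY).astype(float)
    U=cv2.resize(g,None,fx=1,fy=1)[uv[:,1],uv[:,0]]
    r=np.hypot(*(Q-ce).T); k=(r>.006)&(r<.0135)
    w=np.clip(np.median(U[k])-U[k],0,None)
    return ce,ang4((Q-ce)[k],w)
if __name__=='__main__':
    cs={n:cam(n) for n in('top','side')}
    for n,c in cs.items():
        for x0 in((.637,.197),(.594,.141)):
            ce,(a,q)=hub(c,x0); print(n,'hub',np.round(ce,4),'ang4 deg',np.degrees(a).round(1),q.round(2))
        P=cloud(c); g=cv2.cvtColor(c['pixels'],cv2.COLOR_RGB2GRAY)
        S=np.array([.52,.09])
        m=(np.hypot(P[...,0]-.54,P[...,1]-.06)<.06)
        hi=m&(P[...,2]>.236)&(P[...,2]<.27); uv=np.argwhere(hi)[:,::-1]
        print(n,'spindle hi',len(uv),np.round(P[hi].mean(0),4) if len(uv) else '',P[hi][P[hi][:,2].argmax()].round(4))
        # blue eraser, deck corner lines: dark tray & disc
        d=((g<75)&(abs(P[...,2]-.221)<.006)&(P[...,0]<.75)&(P[...,0]>.45)&(P[...,1]>0)).astype(np.uint8)
        k,L,st,ce=cv2.connectedComponentsWithStats(d)
        for i in range(1,k):
            if st[i,4]>100:
                cn=max(cv2.findContours((L==i).astype(np.uint8),0,1)[0],key=len)[:,0]
                Q=ray(c,cn,.220)[:,:2].astype(np.float32)
                print(n,'dark',st[i],'ell',np.round(cv2.fitEllipse(Q)[0],4),np.round(cv2.fitEllipse(Q)[1],4),'rect',cv2.minAreaRect(Q*1000))
E
python3 meas.py
```

```text
top hub [0.6358 0.1974] ang4 deg 26.9 0.36
top hub [0.5928 0.14  ] ang4 deg -18.0 0.37
top spindle hi 109 [0.5417 0.0607 0.2466] [0.5423 0.061  0.2624]
top dark [163 149  83  53 932] ell [0.6126 0.1657] [0.091  0.1605] rect ((617.5840454101562, 171.16000366210938), (147.6450653076172, 86.90227508544922), 58.113956451416016)
top dark [261 166  29  19 255] ell [0.6184 0.0283] [0.0247 0.0701] rect ((618.1856689453125, 27.953521728515625), (54.48832702636719, 23.765766143798828), 57.84744644165039)
top dark [234 186  43  32 630] ell [0.5496 0.0615] [0.0739 0.079 ] rect ((549.6116333007812, 61.985572814941406), (74.16473388671875, 79.73016357421875), 4.868535995483398)
side hub [0.6375 0.1969] ang4 deg 26.9 0.63
side hub [0.5944 0.1386] ang4 deg -23.0 0.09
side spindle hi 61 [0.544  0.058  0.2465] [0.5454 0.0587 0.2624]
side dark [193 109  48  51 724] ell [0.6138 0.1705] [0.0925 0.1726] rect ((614.0420532226562, 171.33409118652344), (148.72088623046875, 89.2319564819336), 57.896026611328125)
side dark [188 162  33  28 460] ell [0.5455 0.0634] [0.0748 0.0785] rect ((545.138671875, 62.59421157836914), (75.65628814697266, 76.7430419921875), 72.09117889404297)
side dark [230 169  15  20 210] ell [0.6167 0.0268] [0.027  0.0624] rect ((616.7305908203125, 26.959056854248047), (53.91749954223633, 25.554384231567383), 58.4493522644043)
```

```bash
python3 - <<'E'
from h import *
from meas import ang4,hub
out=[]
for n,tip in(('top',(256,189)),('side',(204.2,167))):
    c=cam(n); g=cv2.cvtColor(c['pixels'],cv2.COLOR_RGB2GRAY)
    print(n,'tip',ray(c,tip,.259).round(4))
    ctr=ray(c,tip,.259)[0,:2]
    # ortho view of plane z=.25: 36 mm square, 10 px/mm ; world x right, y up
    sq=ctr+np.array([[-.018,.018],[.018,.018],[.018,-.018],[-.018,-.018]])
    W=np.c_[sq,np.full(4,.25)]-c['pose'][:3,3]; k=W@c['pose'][:3,:3]
    uv=np.c_[c['cx']+c['f']*k[:,0]/k[:,2],c['cy']+c['f']*k[:,1]/k[:,2]].astype(np.float32)
    H=cv2.getPerspectiveTransform(uv,np.float32([[0,0],[390,0],[390,390],[0,390]]))
    out.append(cv2.warpPerspective(c['pixels'][:,:,::-1],H,(390,390),flags=cv2.INTER_CUBIC))
    for z in(.25,.247):
        R=ray(c,np.argwhere(np.ones((384,512)))[:,::-1],z)[:,:2]-ctr; r=np.hypot(*R.T)
        k=(r>.006)&(r<.012); v=g.ravel()[k].astype(float)
        print(z,'rib ang',np.degrees(ang4(R[k],np.clip(v-np.median(v),0,None))[0]).round(1),k.sum())
cv2.imwrite('pics/rib.png',np.hstack(out))
E
```

```text
top tip [[0.5475 0.0597 0.259 ]]
0.25 rib ang -5.5 77
0.247 rib ang -16.0 77
side tip [[0.5483 0.0599 0.259 ]]
0.25 rib ang 44.5 55
0.247 rib ang -26.8 52
```

View pics/rib.png

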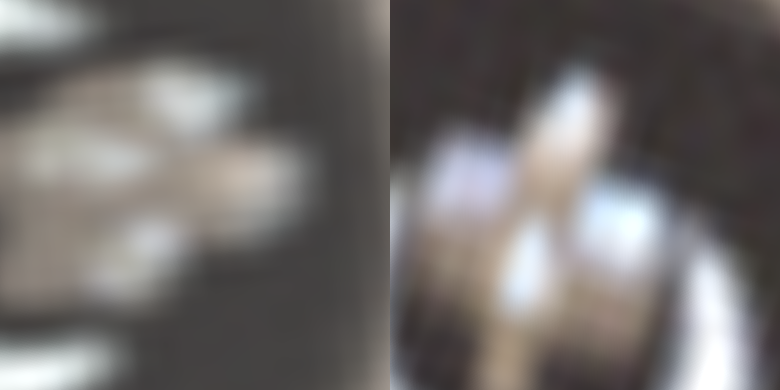

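Both rectified views put the ribs at about -15° (mod 90): the pair at (200,95)/(145,250) on the left and (465,180)/(620,225) on the right. The spindle centre is about (0.546, 0.061), which agrees with the tray and disc outlines. Before moving I'll check clearances and compute the shifts.

```bash
cat >> h.py <<'E'
def rows(xyz,yaw_y,ref=None):
    "shift(cm)/spin to put TCP at xyz with finger line (tool y) at world angle yaw_y deg (mod 180)"
    o=bot.get_obs(); p=np.array(ref if ref is not None else o['eef_pos']); q=o['tool_rot']
    from scipy.spatial.transform import Rotation as R
    M=R.from_quat([q[1],q[2],q[3],q[0]]).as_matrix()
    cur=np.degrees(np.arctan2(M[1,1],M[0,1])); d=(yaw_y-cur+90)%180-90
    print('shift cm',(M.T@(np.array(xyz)-p)*100).round(2),'spin',round(-np.radians(d),3),'cur y-angle',cur.round(2),'tilt z',M[:,2].round(3))
E
python3 - <<'E'
from h import *
P=np.vstack([cloud(c)[c['depth']>0] for c in(cam('top'),cam('side'))])
a,b=np.array([.283,-.613]),np.array([.6375,.1976]); d=(b-a)/np.linalg.norm(b-a)
v=P[:,:2]-a; s=v@d; l=abs(v@[-d[1],d[0]])
for s0 in np.arange(0,.9,.1):
    k=(s>s0)&(s<s0+.1)&(l<.08)&(P[:,2]<.8); print(s0.round(1),np.percentile(P[k,2],[99,100]).round(3) if k.any() else '')
for c in(b,np.array([.5463,.0612])):
    r=np.hypot(*(P[:,:2]-c).T); k=(r<.14)&(P[:,2]>.265)&(P[:,2]<.8); print(k.sum(),P[k][:3].round(3), P[k].min(0).round(3),P[k].max(0).round(3)) if k.any() else print(0)
rows([.283,-.613,.40],116.9); rows([.6375,.1976,.40],116.9)
E
```

```text
0.0 
0.1 
0.2 [0.1   0.116]
0.3 [0.117 0.145]
0.4 [0.384 0.387]
0.5 [0.337 0.382]
0.6 [0.332 0.334]
0.7 [0.253 0.262]
0.8 [0.26  0.262]
106 [[0.524 0.278 0.29 ]
 [0.522 0.276 0.29 ]
 [0.522 0.275 0.288]] [0.504 0.234 0.265] [0.534 0.29  0.294]
1216 [[ 0.551 -0.077  0.326]
 [ 0.548 -0.079  0.329]
 [ 0.549 -0.076  0.325]] [ 0.419 -0.079  0.323] [0.551 0.004 0.338]
shift cm [  0.05   0.02 -16.87] spin -0.038 cur y-angle -65.26 tilt z [-0.  0. -1.]
shift cm [ 66.17 -58.76 -16.87] spin -0.038 cur y-angle -65.26 tilt z [-0.  0. -1.]
```

```bash
python3 -m jog '[[0,0,-11,0],[0,0,-22,0],[0,0,-22,0],[0,0,-22,0],[0,0,-22,0],[0,0,-22,-0.038],[66.2,-58.8,-22,-0.038],[66.2,-58.8,-22,-0.038],[66.2,-58.8,-22,-0.038],[66.2,-58.8,-22,-0.038],[66.2,-58.8,-22,-0.038],[66.2,-58.8,-22,-0.038],[66.2,-58.8,-22,-0.038],[66.2,-58.8,-22,-0.038],[66.2,-58.8,-22,-0.038],[66.2,-58.8,-22,-0.038],[66.2,-58.8,-22,-0.038],[66.2,-58.8,-22,-0.038],[66.2,-58.8,-22,-0.038],[66.2,-58.8,-22,-0.038]]' -1 40; python3 - <<'E'
from h import *
rows([.6375,.1976,.45],116.9); print(bot.get_obs()['q'].round(2))
E
```

```text
t: 2.17
eef_pos: [0.5168, -0.0768, 0.4518]
tool_rot: [0.0, 0.973, 0.233, 0.0]
contact_force: [0.8, 0.0, -0.4]
gripper_width: 0.998
grasp_force: 0.0
shift cm [ 23.18 -19.01   0.18] spin -0.0 cur y-angle -63.1 tilt z [ 0.001 -0.    -1.   ]
[ 0.37  0.11 -0.38  1.56  0.04  1.47 -1.11]
```

```bash
python3 -m jog '[[23.2,-19,0,0],[23.2,-19,0,0],[23.2,-19,0,0],[23.2,-19,0,0],[23.2,-19,0,0],[23.2,-19,0,0],[23.2,-19,0,0],[23.2,-19,0,0],[23.2,-19,0,0],[23.2,-19,0,0],[23.2,-19,0,0],[23.2,-19,0,0]]' ; python3 - <<'E'
from h import *
rows([.6375,.1976,.2345],116.9); print(bot.get_obs()['q'].round(2))
E
```

```text
t: 3.17
eef_pos: [0.6375, 0.1936, 0.4519]
tool_rot: [0.001, 0.973, 0.231, 0.0]
contact_force: [-0.3, 0.7, 0.5]
gripper_width: 1.001
grasp_force: 0.0
shift cm [ 0.17 -0.39 21.74] spin -0.003 cur y-angle -63.25 tilt z [ 0.001 -0.001 -1.   ]
[-0.05  0.4  -0.51  1.22  0.2   1.57 -1.64]
```

```bash
python3 -m jog '[[0.2,-0.4,4,0],[0.2,-0.4,8,0],[0.2,-0.4,12,0],[0.2,-0.4,16,0],[0.2,-0.4,18.5,0],[0.2,-0.4,18.5,0],[0.2,-0.4,18.5,0],[0.2,-0.4,18.5,0]]' ; python3 - <<'E'
from h import *
rows([.6375,.1976,.2345],116.9)
c=cam('top');save(c,'g1.png',(150,90,300,230),4)
E
```

```text
t: 3.83
eef_pos: [0.6386, 0.1999, 0.2691]
tool_rot: [-0.0, 0.973, 0.232, 0.002]
contact_force: [0.5, 1.0, 1.1]
gripper_width: 1.002
grasp_force: 0.0
shift cm [-0.21  0.16  3.46] spin -0.001 cur y-angle -63.16 tilt z [ 0.004  0.001 -1.   ]
```

View pics/g1.png

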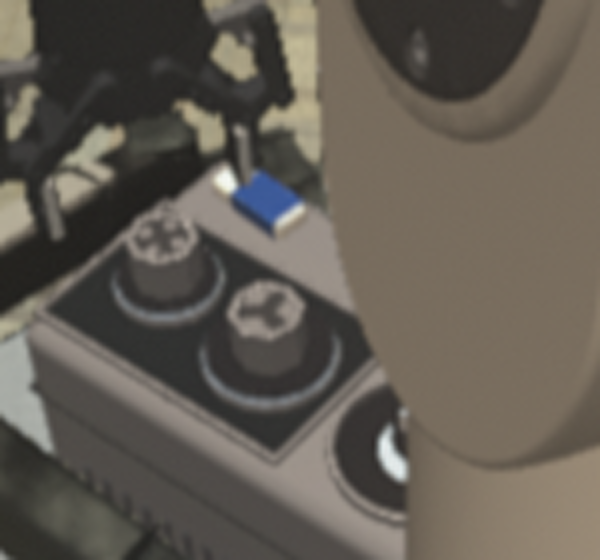

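The gripper straddles the four-slot hub, with the finger tips at (60,235) and (245,155) and the hub at (160,237). I'll go down and grip.

```bash
python3 -m jog '[[-0.2,0.15,0,0],[-0.2,0.15,1,0],[-0.2,0.15,2,0],[-0.2,0.15,2.8,0],[-0.2,0.15,3.5,0],[-0.2,0.15,3.5,0],[-0.2,0.15,3.5,0]]' - - ; python3 - <<'E'
from h import *
rows([.6375,.1976,.2335],116.9)
E
```

```text
t: 4.47
eef_pos: [0.6359, 0.1979, 0.2304]
tool_rot: [0.0, 0.973, 0.233, -0.001]
contact_force: [-0.7, 0.5, 0.4]
gripper_width: 1.003
grasp_force: 0.0
shift cm [ 0.13  0.1  -0.31] spin 0.0 cur y-angle -63.07 tilt z [-0.001 -0.    -1.   ]
```

```bash
python3 -m jog '[[0.05,0.05,-0.15,0],[0.05,0.05,-0.15,0],[0.05,0.05,-0.15,0],[0.05,0.05,-0.15,0]]' - - ; python3 - <<'E'
from h import *
rows([.6375,.1976,.2335],116.9)
E
```

```text
t: 4.8
eef_pos: [0.6371, 0.1978, 0.2333]
tool_rot: [-0.0, 0.973, 0.233, 0.0]
contact_force: [-0.1, -0.5, 0.4]
gripper_width: 0.998
grasp_force: 0.0
shift cm [ 0.02  0.04 -0.02] spin 0.0 cur y-angle -63.09 tilt z [ 0.001  0.    -1.   ]
```

```bash
python3 -m jog '[[0,0,0,0],[0,0,0,0],[0,0,0,0],[0,0,0,0],[0,0,0,0],[0,0,0,0],[0,0,0,0],[0,0,0,0],[0,0,0,0],[0,0,0,0],[0,0,0,0],[0,0,0,0]]' 1 60
```

```text
t: 5.8
eef_pos: [0.637, 0.1979, 0.2331]
tool_rot: [-0.0, 0.973, 0.233, 0.0]
contact_force: [0.3, 0.3, 3.0]
gripper_width: 0.381
grasp_force: 60.4
```

```bash
python3 -m jog '[[0,0,-1,0],[0,0,-3,0],[0,0,-6,0],[0,0,-10,0],[0,0,-14,0],[0,0,-17,0],[0,0,-17,0],[0,0,-17,0],[0,0,-17,0],[0,0,-17,0]]'; python3 - <<'E'
from h import *
rows([.5463,.0612,.405],74.5)
c=cam('top');save(c,'l_top.png',None,1); t=c['pixels'][60:230,130:330,::-1]
s=cam('side')['pixels'][60:230,130:330,::-1]
cv2.imwrite('pics/lift.png',cv2.resize(np.hstack([t,s]),None,fx=2,fy=2,interpolation=cv2.INTER_CUBIC))
E
```

```text
t: 6.63
eef_pos: [0.6362, 0.1972, 0.4008]
tool_rot: [0.0, 0.973, 0.233, -0.002]
contact_force: [0.5, -0.4, -1.0]
gripper_width: 0.386
grasp_force: 60.0
shift cm [-14.18   8.06  -0.37] spin 0.74 cur y-angle -63.08 tilt z [-0.003 -0.001 -1.   ]
```

View pics/lift.png

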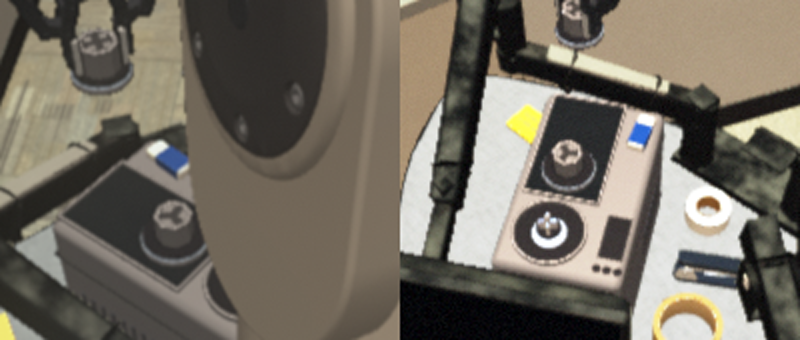

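```bash
python3 -m jog '[[-4,2.3,-0.4,0.1],[-8,4.6,-0.4,0.22],[-11.5,6.5,-0.4,0.34],[-14.2,8.05,-0.4,0.46],[-14.2,8.05,-0.4,0.58],[-14.2,8.05,-0.4,0.68],[-14.2,8.05,-0.4,0.74],[-14.2,8.05,-0.4,0.74],[-14.2,8.05,-0.4,0.74],[-14.2,8.05,-0.4,0.74],[-14.2,8.05,-0.4,0.74]]'; python3 - <<'E'
from h import *
rows([.5463,.0612,.30],74.5); print(bot.get_obs()['q'].round(2))
E
```

```text
t: 7.65
eef_pos: [0.5467, 0.0618, 0.4064]
tool_rot: [0.0, 0.991, -0.134, -0.0]
contact_force: [-0.4, 0.5, -0.5]
gripper_width: 0.386
grasp_force: 60.0
shift cm [-0.02  0.07 10.64] spin 0.002 cur y-angle -105.39 tilt z [-0.001  0.    -1.   ]
[ 0.11  0.18 -0.4   1.58  0.07  1.39 -2.13]
```

```bash
python3 -m jog '[[0,0.05,3,0],[0,0.05,6,0],[0,0.05,9,0],[0,0.05,11,0],[0,0.05,11,0],[0,0.05,11,0],[0,0.05,11,0],[0,0.05,11,0],[0,0.05,11,0]]'; python3 - <<'E'
from h import *
rows([.5463,.0612,.295],74.5)
t=cam('top')['pixels'][130:230,180:300,::-1]
s=cam('side')['pixels'][100:200,150:270,::-1]
cv2.imwrite('pics/hov.png',cv2.resize(np.hstack([t,s]),None,fx=3.3,fy=3.3,interpolation=cv2.INTER_CUBIC))
E
```

```text
t: 8.4
eef_pos: [0.5475, 0.0615, 0.2985]
tool_rot: [-0.0, 0.991, -0.135, 0.001]
contact_force: [0.2, 0.7, -0.1]
gripper_width: 0.386
grasp_force: 60.0
shift cm [-0.11  0.06  0.35] spin 0.0 cur y-angle -105.47 tilt z [ 0.003  0.    -1.   ]
```

View pics/hov.png

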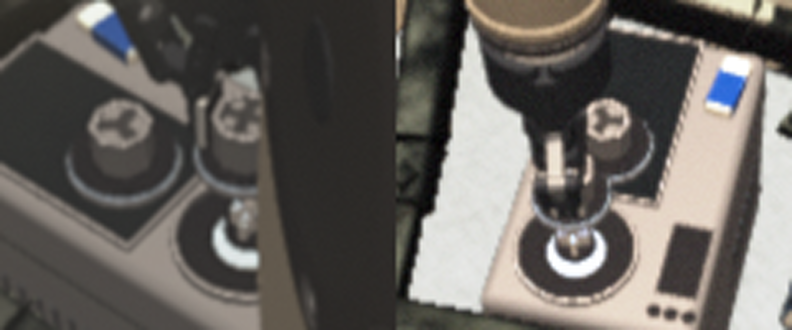

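```bash
python3 - <<'E'
from h import *
def proj(c,X):
    k=(np.atleast_2d(X)-c['pose'][:3,3])@c['pose'][:3,:3]; return np.c_[c['cx']+c['f']*k[:,0]/k[:,2],c['cy']+c['f']*k[:,1]/k[:,2]]
c=cam('side'); p=bot.get_obs()['eef_pos']; print(p.round(4))
a=np.linspace(0,6.28,200)
C=p-[0,0,.0133]; circ=C+np.c_[.028*np.cos(a),.028*np.sin(a),0*a]
u=proj(c,circ); print('felt crop px x',((u[:,0].min()-150)*3.3+396).round(1),((u[:,0].max()-150)*3.3+396).round(1),'bottom y',((u[:,1].max()-100)*3.3).round(1))
for z in(.226,.25,.26): print(z,(proj(c,[.5463,.0612,z])-[150,100])*3.3+[396,0])
im=cv2.resize(c['pixels'][100:200,150:270,::-1],None,fx=3.3,fy=3.3,interpolation=cv2.INTER_CUBIC)[160:270,120:230]
cv2.imwrite('pics/hz.png',cv2.resize(im,None,fx=5,fy=5))
E
```

```text
[0.547  0.0613 0.2977]
felt crop px x 528.3 610.2 bottom y 235.1
0.226 [[575.41364731 244.96174267]]
0.25 [[572.6262209  227.28495342]]
0.26 [[571.43007236 219.69943814]]
```

View pics/hz.png

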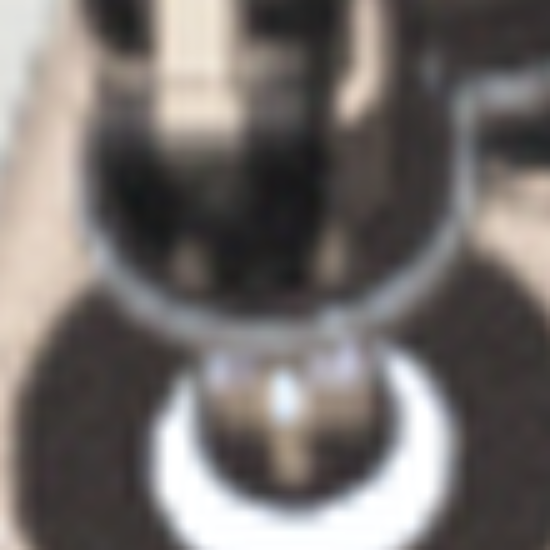

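```bash
python3 - <<'E'
from h import *
p=bot.get_obs()['eef_pos']; print(p.round(4))
for n in('side','top'):
    c=cam(n); P=cloud(c); r=np.hypot(P[...,0]-p[0],P[...,1]-p[1])
    g=cv2.cvtColor(c['pixels'],cv2.COLOR_RGB2GRAY)
    m=(P[...,2]>.274)&(P[...,2]<.298)&(r<.04)&(r>.022); Q=P[m]
    print(n,'felt pts',m.sum(),'z pct',np.percentile(Q[:,2],[1,10,50,90]).round(4),np.percentile(r[m],[5,50,95]).round(4))
    if n=='side':
        k=(Q[:,2]<.292); A=np.c_[2*Q[k,:2],np.ones(k.sum())]; s=np.linalg.lstsq(A,(Q[k,:2]**2).sum(1),rcond=None)[0]
        print('circle',s[:2].round(4),np.sqrt(s[2]+s[:2]@s[:2]).round(4),k.sum())
    hi=(r<.015)&(P[...,2]>.238)&(P[...,2]<.255); print('spindle',hi.sum(),P[hi].mean(0).round(4),np.percentile(P[hi][:,2],[50,95]).round(4))
    # hub top
    h=(r<.02)&(P[...,2]>.315)&(P[...,2]<.33); print('hubtop',h.sum(),P[h].mean(0).round(4) if h.any() else '')
E
```

```text
[0.547  0.0613 0.2977]
side felt pts 133 z pct [0.2857 0.2895 0.2938 0.2973] [0.0224 0.0251 0.0272]
circle [0.5477 0.0622] 0.0267 41
spindle 36 [0.544  0.0572 0.245 ] [0.2447 0.2518]
hubtop 20 [0.5606 0.0545 0.3213]
top felt pts 128 z pct [0.286  0.2888 0.2934 0.2971] [0.0229 0.0264 0.0287]
spindle 57 [0.5408 0.0636 0.2466] [0.2466 0.2541]
hubtop 208 [0.5453 0.0672 0.3211]
```

```bash
python3 -m jog '[[-0.15,0.09,0,0],[-0.15,0.09,0.6,0],[-0.15,0.09,1.2,0],[-0.15,0.09,1.8,0],[-0.15,0.09,2.4,0],[-0.15,0.09,2.9,0],[-0.15,0.09,2.9,0],[-0.15,0.09,2.9,0],[-0.15,0.09,2.9,0]]' - 80; python3 - <<'E'
from h import *
rows([.5453,.0608,.268],74.5)
E
```

```text
t: 9.4
eef_pos: [0.5451, 0.0608, 0.2679]
tool_rot: [-0.0, 0.991, -0.135, 0.0]
contact_force: [-0.5, 0.4, -0.9]
gripper_width: 0.382
grasp_force: 83.0
shift cm [ 0.02 -0.01 -0.01] spin 0.0 cur y-angle -105.48 tilt z [ 0.  0. -1.]
```

Next, go down slowly past the rib tops, watching the force.

```bash
python3 -m jog '[[0,0,0.15,0],[0,0,0.3,0],[0,0,0.45,0],[0,0,0.6,0],[0,0,0.7,0],[0,0,0.7,0]]'; python3 - <<'E'
from h import *
o=bot.get_obs(); print(o['eef_pos'].round(4),o['contact_force'].round(1),o['torque'].round(2))
E
```

```text
t: 9.9
eef_pos: [0.5448, 0.0607, 0.2605]
tool_rot: [0.0, 0.991, -0.135, -0.0]
contact_force: [-0.2, 0.1, -0.8]
gripper_width: 0.382
grasp_force: 83.0
[0.5448 0.0607 0.2605] [-0.2  0.1 -0.8] [-0.03 -0.02  0.04]
```

```bash
python3 -m jog '[[0,0,0.15,0],[0,0,0.3,0],[0,0,0.45,0],[0,0,0.6,0],[0,0,0.6,0],[0,0,0.6,0]]'; python3 - <<'E'
from h import *
o=bot.get_obs(); print(o['eef_pos'].round(4),o['contact_force'].round(1),o['torque'].round(2))
E
```

```text
t: 10.4
eef_pos: [0.5446, 0.0604, 0.2544]
tool_rot: [0.0, 0.991, -0.135, -0.0]
contact_force: [-1.0, -1.2, -1.0]
gripper_width: 0.378
grasp_force: 83.3
[0.5446 0.0604 0.2544] [-1.  -1.2 -1. ] [-0.39  0.1  -0.05]
```

```bash
python3 -m jog '[[0,0,0.15,0],[0,0,0.3,0],[0,0,0.45,0],[0,0,0.6,0],[0,0,0.7,0],[0,0,0.7,0]]'; python3 - <<'E'
from h import *
o=bot.get_obs(); print(o['eef_pos'].round(4),o['contact_force'].round(1),o['torque'].round(2))
E
```

```text
t: 10.9
eef_pos: [0.5448, 0.0604, 0.2475]
tool_rot: [0.0, 0.991, -0.135, -0.0]
contact_force: [-0.7, -3.0, -0.3]
gripper_width: 0.379
grasp_force: 83.3
[0.5448 0.0604 0.2475] [-0.7 -3.  -0.3] [-0.81  0.12 -0.09]
```

```bash
python3 -m jog '[[0.03,0.09,0,0],[0.03,0.09,0.15,0],[0.03,0.09,0.3,0],[0.03,0.09,0.45,0],[0.03,0.09,0.6,0],[0.03,0.09,0.6,0]]' - 110; python3 - <<'E'
from h import *
o=bot.get_obs(); print(o['eef_pos'].round(4),o['contact_force'].round(1),o['torque'].round(2))
E
```

```text
t: 11.4
eef_pos: [0.5451, 0.0602, 0.2425]
tool_rot: [-0.0, 0.991, -0.135, 0.0]
contact_force: [-2.5, -2.6, 5.0]
gripper_width: 0.371
grasp_force: 110.2
[0.5451 0.0602 0.2425] [-2.5 -2.6  5. ] [-0.51  0.65 -0.05]
```

```bash
python3 -m jog '[[-0.03,0.05,0.1,0],[-0.03,0.05,0.2,0],[-0.03,0.05,0.3,0],[-0.03,0.05,0.4,0],[-0.03,0.05,0.4,0],[-0.03,0.05,0.4,0]]'; python3 - <<'E'
from h import *
o=bot.get_obs(); print(o['eef_pos'].round(4),o['contact_force'].round(1),o['torque'].round(2))
E
```

```text
t: 11.9
eef_pos: [0.5451, 0.0601, 0.2391]
tool_rot: [-0.0, 0.991, -0.135, 0.001]
contact_force: [-2.1, -1.9, 8.1]
gripper_width: 0.369
grasp_force: 110.7
[0.5451 0.0601 0.2391] [-2.1 -1.9  8.1] [-0.48  0.69  0.01]
```

```bash
python3 -m jog '[[-0.02,0.03,0.1,0],[-0.02,0.03,0.2,0],[-0.02,0.03,0.3,0],[-0.02,0.03,0.3,0],[-0.02,0.03,0.3,0]]'; python3 - <<'E'
from h import *
o=bot.get_obs(); print(o['eef_pos'].round(4),o['contact_force'].round(1),o['torque'].round(2))
E
```

```text
t: 12.32
eef_pos: [0.5454, 0.0601, 0.2389]
tool_rot: [-0.0, 0.991, -0.135, 0.002]
contact_force: [-9.3, -3.3, 25.6]
gripper_width: 0.375
grasp_force: 113.2
[0.5454 0.0601 0.2389] [-9.3 -3.3 25.6] [-0.74  2.19 -0.01]
```

```bash
python3 -m jog '[[-0.06,0.02,0,0],[-0.06,0.02,0,0],[-0.06,0.02,0,0],[-0.06,0.02,0,0],[-0.06,0.02,0,0],[-0.06,0.02,0,0]]'; python3 - <<'E'
from h import *
o=bot.get_obs(); print(o['eef_pos'].round(4),o['contact_force'].round(1),o['torque'].round(2))
s=cam('side'); t=cam('top')
a=t['pixels'][120:230,170:300,::-1]; b=s['pixels'][90:200,150:280,::-1]
cv2.imwrite('pics/end.png',cv2.resize(np.hstack([a,b]),None,fx=3,fy=3,interpolation=cv2.INTER_CUBIC))
P=cloud(s); r=np.hypot(P[...,0]-o['eef_pos'][0],P[...,1]-o['eef_pos'][1]); m=(r<.031)&(r>.022)&(P[...,2]<.245)&(P[...,2]>.215)
print(np.percentile(P[m][:,2],[2,10,50,90]).round(4))
E
```

```text
t: 12.82
eef_pos: [0.5453, 0.0601, 0.2389]
tool_rot: [-0.001, 0.991, -0.135, 0.003]
contact_force: [-6.4, -3.2, 24.6]
gripper_width: 0.376
grasp_force: 112.8
[0.5453 0.0601 0.2389] [-6.4 -3.2 24.6] [-0.72  1.77 -0.03]
[0.2179 0.2192 0.229  0.2386]
```

View pics/end.png

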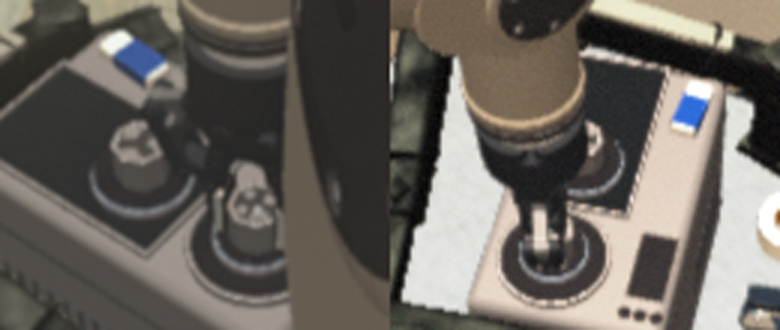

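```bash
python3 - <<'E'
from h import *
c=cam('top'); P=cloud(c); p=bot.get_obs()['eef_pos']; r=np.hypot(P[...,0]-p[0],P[...,1]-p[1])
m=(r<.019)&(P[...,2]>.25)&(P[...,2]<.275); print(m.sum(),np.percentile(P[m][:,2],[25,50,75,90]).round(4))
r=np.hypot(P[...,0]-.5944,P[...,1]-.1395); m=(r<.019)&(P[...,2]>.245)&(P[...,2]<.27); print('three',m.sum(),np.percentile(P[m][:,2],[25,50,75,90]).round(4))
E
```

```text
266 [0.257  0.2618 0.2639 0.2654]
three 235 [0.2511 0.2567 0.2585 0.2597]
```

The fitted hub's top sits about 5.5–6 mm above the hub still in the tray. The vertical force rose sharply against the stop to 25 N, so the seat is fully home.

```bash
python3 -c "
from station import bot
print(bot.hand_in())"
```

```text
the job is handed in; nothing more can be done
None
```

The four-slot pad is meshed on the spindle and pressed down onto the seat's stop with about 25 N, and the gripper is still holding the hub. I handed the job in at about 13 s of the 42 s allowed; no verdict came back.

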